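# Open the carton and set the packed kitchen timer to zero

## Robot

A 6-joint arm with a two-finger parallel gripper is mounted at the origin on the work surface. World frame = base frame: x ahead of the robot, y to its left, z up, the work surface at z = 0. Lengths are in m, angles in rad, forces in N, time in s.
With the tool pointing down it reaches from about 0.275 to 0.85 m from the base axis. Payload 19 kg.
Tool frame: the origin (TCP) lies midway between the tips of the shut fingers; the grasp point (between the pads) lies 19 mm behind it; z points along the fingers, y is the line along which they close (so a half turn about z gives the same grasp; the last joint's range is limited). The gripper opens to 85 mm and grips with 20 to 120 N. Pads are 22 mm wide; open, the fingers measure 114 mm over their backs; the gripper's body (76 mm by 85 mm) begins 54 mm behind the grasp point. The pads swing forward as they close: fully open they stand 13 mm farther back than shut.
Start: joints at [-1.435, 0.15, 1.437, -0, 1.554, -0.134], TCP at [0.153, -0.554, 0.231] pointing down, gripper open.
Joint ranges: [-2.8, 2.8], [-0.68, 2.1], [0.12, 2.68], [-1.39, 4.53], [0.16, 2.79], [-2.81, 2.81]. Speed limits (rad/s): [1.89, 1.89, 2.22, 3.01, 3.01, 3.01].

## Interface

Orientations are given as [roll, pitch, yaw] about the fixed x, y, z axes, in that order (R = Rz(yaw) Ry(pitch) Rx(roll)).
In Python, from cell import * gives the robot as it stands.
- The arm moves only by the tool arm_command, never from a script. Its argument "targets" is a list of rows, each a list of 6 numbers: the shift along the tool's x, y, z normalised to -1 to 1, where 1 is 300 mm, then the turn, a rotation vector about the tool's x, y, z normalised to -1 to 1, where 1 is 180 degrees. In form: [[tx, ty, tz, wx, wy, wz], ...]. A call has exactly 8 rows; each row shifts and turns the commanded pose from where the row before left it, along the tool's axes as they then stand; what a row does not reach is not made up. A row lasts 1/10 s, in which the tool goes at most 50 mm and 8.59 degrees, less where a joint would pass 70% of its speed; a pose out of reach is approached as far as the arm can. A call with a number of a shift or a turn outside -1 to 1 is refused whole. A call with a gripper value outside its range is refused whole. "hand" is the opening, from -1 (shut) to 1 (fully open), set as the call begins (left out, the last holds). The fingers move at their own pace and stop on an object; the grip force is fixed at half the most. Time passes only in rows, so rows that do not move let the fingers close, or fill a call up. It gives the time, the measured TCP pose, the force, the opening and the grip force at its end, in the units of the state.
- get_state(): the state, without advancing time (a new reading comes with each control period).
- read_camera(name): name is "side" or "top"; returns a dict with "pixels" (400x640x3 uint8, red, green, blue), "fx", "fy", "cx", "cy" (pixels), "R" (3x3) and "t" (3): a world point X has camera coordinates R X + t. Camera axes: x right, y down, z forward; pixel columns grow to the right and rows downward; lengths in m; the calibration is good to about 2 mm. A picture is of the moment at which its call begins. There is no depth.
- sign_off(): hands the job in; it is judged then, once.
The state is a dict: "t": time; "joints": joint angles; "dq": joint speeds; "tau": joint torques, N m; "tool_pos": TCP position; "eef_rot": TCP orientation; "contact_force": force on the tool from outside, world axes, zero at the start; "moment": the same for the moment, N m; "grip_width": finger opening in m; "grasp_force": force on a finger pad.
Only numpy, scipy, OpenCV 4.12 (cv2) and the standard library are available. Lean on these libraries where they do the work, as an engineer would, in place of code of your own. Each camera call takes 0.05 s, during which the arm holds its last target. There are 200 camera calls.

## Task

Fold both long flaps of the cardboard carton on the counter back well past upright so that the timer inside is exposed. Then turn the timer's knob until its pointer stands at the zero mark, the longest mark on the dial, and let go. Leave the mug, jar, bowl and spoon where they are.

Things in the scene. Friction and masses are not known exactly. Their poses are not given: they have to be found in the camera images.
- carton: open-topped cardboard carton fixed to the counter, 220 (x) x 200 (y) x 120 (z) mm, walls 5 mm; origin at the centre of its underside, z up; yaw within 0.5 rad of the world's. The two long flaps are hinged on its +y and -y rims, their creases 100 mm from its middle and 120 mm up; two short end flaps already hang down outside its x ends, reaching 25 mm out
- flap_left (a joint): angle in rad of the left long cardboard flap (214 mm along the carton's x, 82 mm from crease to free edge, 4 mm thick), hinged on the carton's +y rim: 0 = lying flat over the mouth, 1.57 = upright, 3.14 = flat outside; starts ajar between 0.45 and 0.9, stops at 3.3, and the crease is stiff enough to stay where it is left
- flap_right (a joint): angle in rad of the right long cardboard flap (214 mm along the carton's x, 82 mm from crease to free edge, 4 mm thick), hinged on the carton's -y rim: 0 = lying flat over the mouth, 1.57 = upright, 3.14 = flat outside; starts ajar between 0.45 and 0.9, stops at 3.3, and the crease is stiff enough to stay where it is left
- flap_left_edge (a point): middle of the left flap's free edge; moves with the flap
- flap_right_edge (a point): middle of the right flap's free edge; moves with the flap
- timer: round white dial timer, 156 mm across and 50 mm high, packed fast in the carton with its dial facing up; origin at the centre of its underside, 6 mm above the counter; its x axis points at the zero mark. Dial marks every 30 degrees, the zero mark (18 mm long and 10 mm wide) clearly the longest and widest
- knob (a joint): reading of the timer's knob in rad: 0 = pointer at the zero mark, positive = pointer clockwise of it seen from above; starts between 0.6 and 1.4 (turn it anticlockwise); turns freely past zero, with light friction, and stays where it is left
- knob_grip (a point): point on the knob's axis at the height to grip, 83 mm above the counter. The black knob is a 64 mm disc, its top 63 mm above the counter, carrying an upright grip bar 60 mm long (along this point's x), 16 mm wide and 32 mm high, top 95 mm above the counter. This point's x points along the bar to the pointer
- pointer_tip (a point): tip of the thin pointer nose at one end of the knob's bar, 49 mm from the axis
- zero_mark (a point): middle of the long zero mark on the dial, 60 mm from the knob's axis
- mug: bystander: white mug, 80 mm across, 95 mm high; origin at the centre of its underside
- jar: bystander: glass jar with a dark lid, 84 mm across, 120 mm high; origin at the centre of its underside
- bowl: bystander: white bowl, 110 mm across, 60 mm high; origin at the centre of its underside
- spoon: bystander: wooden spoon, 240 mm long, lying along its x; origin at its middle

How it is judged:
On the way, in this order (a step that is already met when the one before it is completed fails the run):
1. both long flaps folded back to at least 2.2 rad (126 degrees) from closed, so 36 degrees or more past upright (value of joint each of flap_left, flap_right above 2.2 rad), for 0.2 s.
2. with both flaps still back, the knob's pointer within 0.08 rad (4.5 degrees) of the zero mark (all of step 1 and value of joint knob between -0.08 and 0.08 rad), for 0.3 s.
At the end, for the whole second after the job is handed in: Both long flaps are at least 2.2 rad (126 degrees) from closed, the knob's pointer is within 0.08 rad (4.5 degrees) of the zero mark, all are at rest and the robot touches nothing (all of step 2 and velocity of joint flap_left between -0.05 and 0.05 rad/s and velocity of joint flap_right between -0.05 and 0.05 rad/s and velocity of joint knob between -0.05 and 0.05 rad/s and contact force between each of the arm, the fingers and anything else below 0.5 N).
It fails at once if the mug, jar, bowl or spoon is shifted by more than 30 mm (distance of any of mug, jar, bowl, spoon from where it was at the start of the episode above 0.03 m).
It also fails if it takes over 54 s, if anything falls off the work surface, if the arm or the gripper's body presses on something with over 40 N, if the wrist force passes 120 N, or if a joint passes its speed limit or range.

## Working session

There is one attempt and no reset: what is moved stays moved. The work goes in short steps, Python scripts to look and compute and a tool call to move; the robot and the scene stay as the last step left them, time stands still between calls to the robot, and variables do not carry over. Pictures are saved under pics/ and viewed, at most 10 in all, crops included, and the job is handed in when it is done.

Besides the shell and the picture viewer there is one more tool, called after "Request:" in YAML: its name, and indented under it one key for each argument. arm_command: Moves the arm, as the interface text tells. Its arguments: {"type":"object","properties":{"targets":{"type":"array"},"hand":{"type":"number"}},"required":["targets"]}

```bash
mkdir -p pics; python3 - <<'E'
from cell import *
import cv2
for n in("side","top"):
    c=read_camera(n); cv2.imwrite(f"pics/{n}0.png",cv2.cvtColor(c["pixels"],cv2.COLOR_RGB2BGR))
    print(n,c["fx"],c["fy"],c["cx"],c["cy"],c["R"],c["t"])
s=get_state();print(s)
E
```

```text
side 481.8230058113525 481.8230058113525 314.98623600934275 205.1938102042016 [[ 0.99779227 -0.06374124 -0.01864493]
 [-0.05656422 -0.66854319 -0.74151904]
 [ 0.03480041  0.74093661 -0.67067271]] [-0.55584729  0.11818218  1.61506011]
top 375.6972343969581 375.6972343969581 317.7430128688959 201.66883851670403 [[ 0.00940598 -0.99995262  0.00250609]
 [-0.99069264 -0.00965915 -0.13577476]
 [ 0.13579254 -0.00120567 -0.99073656]] [0.0090199  0.56756148 1.10605729]
{'t': 0.1, 'joints': array([-1.43500973e+00,  1.50924245e-01,  1.43796210e+00,  5.28010804e-06,
        1.55375627e+00, -1.33999983e-01]), 'dq': array([ 0.00136139, -0.00337711, -0.00153617,  0.00163619,  0.00130123,
        0.00024739]), 'tau': array([ 5.66209783e-03, -7.14371896e+01, -5.71791995e+01,  2.16657722e-04,
        7.29760271e-03,  1.99582780e-05]), 'tool_pos': array([ 0.15320612, -0.55399527,  0.23074493]), 'eef_rot': array([-3.14055281e+00, -1.45506057e-04,  2.69786409e-01]), 'contact_force': array([-0.27490616, -0.90316819,  0.29261212]), 'moment': array([-0.00692166,  0.00973152,  0.00268239]), 'grasp_force': 0.0, 'grip_width': 0.08519447916523736}
```

View pics/top0.png

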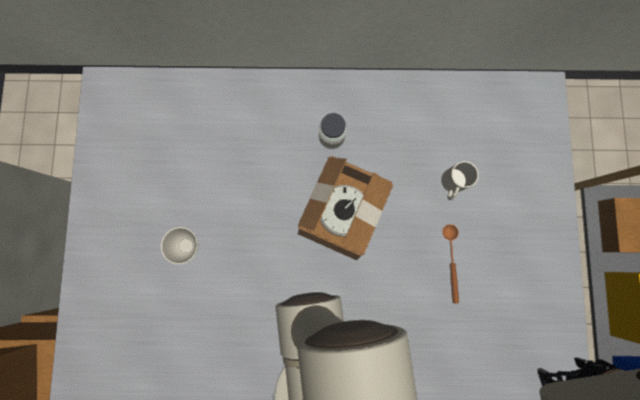

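View pics/side0.png

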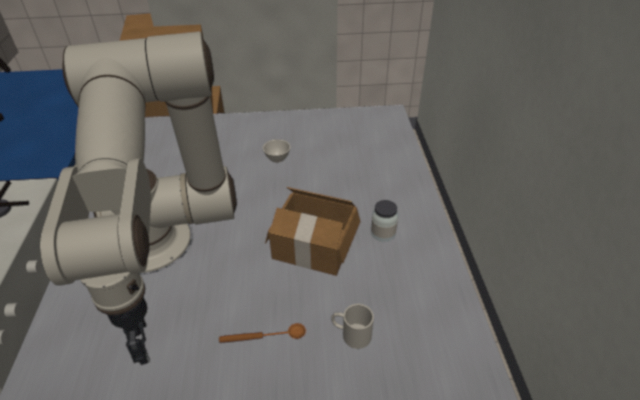

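The top view shows the carton around (345,208), its x axis pointing up the image and slightly right, with the dial visible between the flaps. The jar is at (333,128), and the mug is to the right. I'll enlarge the carton.

```bash
python3 - <<'E'
import cv2
a=cv2.imread("pics/top0.png")[148:268,285:405]
b=cv2.imread("pics/side0.png")[180:280,255:370]
a=cv2.resize(a,(600,600),interpolation=cv2.INTER_CUBIC);cv2.imwrite("pics/topc.png",a)
b=cv2.resize(b,None,fx=6,fy=6,interpolation=cv2.INTER_CUBIC);cv2.imwrite("pics/sidec.png",b)
E
```

```text
(no output)
```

View pics/topc.png

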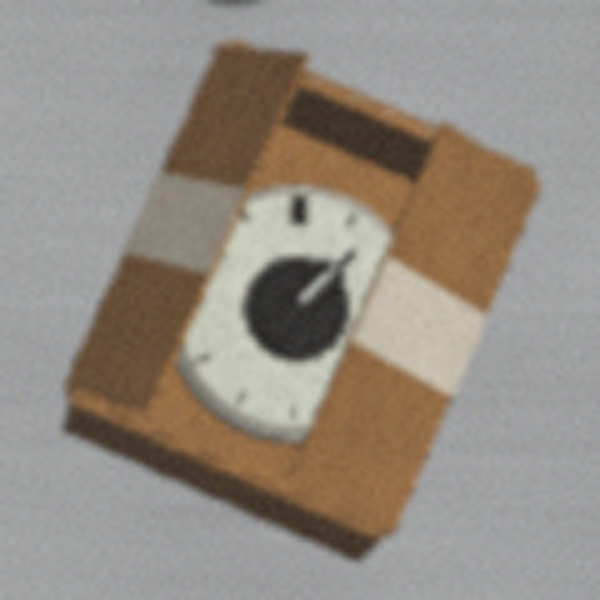

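View pics/sidec.png

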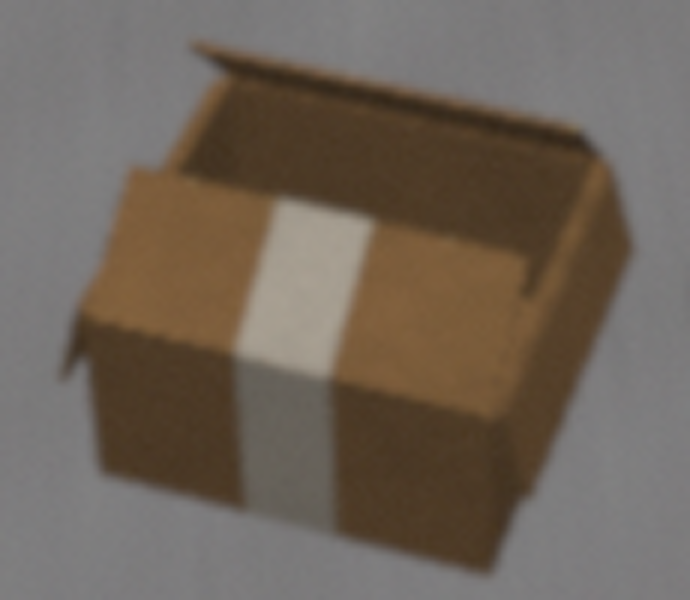

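The top crop shows the creases, the free flap edges, the zero mark at (299,210), the pointer tip at (352,252) and the knob at (297,308). The side crop shows the right flap's crease from (85,320) to (497,418), its free edge from (133,170) to (528,262), and the left flap's free edge along the top. I'll fit the carton pose and both flap angles jointly.

```bash
cat > h.py <<'E'
import numpy as np
from scipy.optimize import least_squares
from scipy.spatial.transform import Rotation as Ro
CAM=dict(side=(481.823,314.986,205.194,np.array([[ 0.99779227,-0.06374124,-0.01864493],[-0.05656422,-0.66854319,-0.74151904],[ 0.03480041,0.74093661,-0.67067271]]),np.array([-0.55584729,0.11818218,1.61506011])),
top=(375.697,317.743,201.669,np.array([[ 0.00940598,-0.99995262,0.00250609],[-0.99069264,-0.00965915,-0.13577476],[ 0.13579254,-0.00120567,-0.99073656]]),np.array([0.0090199,0.56756148,1.10605729])))
def proj(n,X):
    f,cx,cy,R,t=CAM[n];p=R@X+t
    return np.array([f*p[0]/p[2]+cx,f*p[1]/p[2]+cy])
def back(n,u,z):
    f,cx,cy,R,t=CAM[n];d=R.T@np.array([(u[0]-cx)/f,(u[1]-cy)/f,1]);o=-R.T@t
    return o+d*(z-o[2])/d[2]
tc=lambda u:(285+u[0]/5-.4,148+u[1]/5-.4)
sc=lambda u:(255+u[0]/6-.4,180+u[1]/6-.4)
def flap(s,a,x,d): # s=+1 left ; carton frame
    return np.array([x,s*(.1-d*np.cos(a)),.12+d*np.sin(a)])
E
python3 - <<'E'
from h import *
ob=[('top',(228,42),1,.107,0),('top',(70,390),1,-.107,0),('top',(306,55),1,.107,1),('top',(150,408),1,-.107,1),
('top',(540,178),-1,.107,0),('top',(392,535),-1,-.107,0),('top',(443,127),-1,.107,1),('top',(295,470),-1,-.107,1),
('side',(85,320),-1,-.107,0),('side',(497,418),-1,.107,0),('side',(133,170),-1,-.107,1),('side',(528,262),-1,.107,1),
('side',(195,42),1,-.107,1),('side',(580,130),1,.107,1)]
def pt(p,o):
    c,s=np.cos(p[2]),np.sin(p[2]);q=flap(o[2],p[3] if o[2]>0 else p[4],o[3],.082*o[4])
    return np.array([p[0]+c*q[0]-s*q[1],p[1]+s*q[0]+c*q[1],q[2]])
def res(p): return np.concatenate([proj(o[0],pt(p,o))-(tc if o[0]=='top' else sc)(o[1]) for o in ob])
r=least_squares(res,[.55,-.07,-.3,.6,.6],loss='soft_l1');print(r.x);print(res(r.x).reshape(-1,2).round(1).tolist())
p=r.x
print('side bottom',back('side',sc((105,472)),0),back('side',sc((490,572)),0))
k=back('top',tc((297,308)),.07);z=back('top',tc((299,210)),.057)
print('knob',k,'zero',z,np.hypot(*(z-k)[:2]))
for zz in(.064,.09):
    q=back('top',tc((352,252)),zz);a=np.arctan2(*(q-k)[[1,0]]);b=np.arctan2(*(z-k)[[1,0]]);print(q,np.hypot(*(q-k)[:2]),a,b,b-a)
print('jar',back('top',(333,126),.12),'side jar',back('side',(386,209),.12))
for s,a in((1,p[3]),(-1,p[4])):
  for x in(-.107,0,.107): print(s,x,pt(p,('',0,s,x,1)).round(3))
E
```

```text
[ 0.54982775 -0.06645879 -0.40616141  0.91045398  0.57246341]
[[-1.1, 0.5], [-0.0, -1.1], [1.2, -0.8], [0.3, 1.2], [0.9, 1.0], [1.3, -1.0], [0.3, -1.7], [-1.0, 1.5], [0.3, -0.2], [-1.2, 0.1], [0.1, -0.6], [0.9, -0.5], [-0.7, -0.3], [0.2, -0.8]]
side bottom [ 0.41197678 -0.11277449  0.        ] [ 0.6104175  -0.19745763  0.        ]
knob [ 0.54145172 -0.06331279  0.07      ] zero [ 0.60240897 -0.06545559  0.057     ] 0.06099490385346836
[ 0.5761143 -0.0965722  0.064    ] 0.04803835217676898 -0.7647424411704946 -0.03513807571286431 0.7296043654576303
[ 0.57226619 -0.0939365   0.09      ] 0.043443567777161844 -0.7822932162562372 -0.03513807571286431 0.7471551405433728
jar [ 0.77892167 -0.02773968  0.12      ] side jar [ 0.78297174 -0.04066665  0.12      ]
1 -0.107 [0.471 0.021 0.185]
1 0 [ 0.569 -0.021  0.185]
1 0.107 [ 0.668 -0.063  0.185]
-1 -0.107 [ 0.439 -0.053  0.164]
-1 0 [ 0.538 -0.095  0.164]
-1 0.107 [ 0.636 -0.137  0.164]
```

Request:
arm_command:
  targets:
    - [0, 0, -0.04, 0, 0, 0.027]
    - [0, 0, -0.04, 0, 0, 0.027]
    - [0, 0, -0.04, 0, 0, 0.027]
    - [0, 0, -0.04, 0, 0, 0.027]
    - [0, 0, -0.04, 0, 0, 0.027]
    - [0, 0, -0.04, 0, 0, 0.027]
    - [0, 0, 0, 0, 0, 0.027]
    - [0, 0, 0, 0, 0, 0.027]
  hand: -1

```text
t: 0.9
tool_pos: [0.1533, -0.5542, 0.3033]
eef_rot: [-3.142, 0.0, -0.412]
contact_force: [0.0, 0.4, -0.3]
grip_width: -0.0
grasp_force: 0.0
```

```bash
cat >> h.py <<'E'
C=np.array([.5485,-.066]);YAW=-.406
def rel(x,y,z,yaw=None):
    from cell import get_state
    s=get_state();p=s['tool_pos'];R=Ro.from_euler('xyz',s['eef_rot']).as_matrix()
    c,sn=np.cos(YAW),np.sin(YAW)
    T=np.array([C[0]+c*x-sn*y,C[1]+sn*x+c*y,z])
    print('t',round(s['t'],2),'tcp',p.round(4),'rpy',s['eef_rot'].round(3),'F',s['contact_force'].round(1),'target',T.round(3),'units',(R.T@(T-p)/.3).round(3))
    d=p[:2]-C;print('carton xy',(c*d[0]+sn*d[1]).round(4),(-sn*d[0]+c*d[1]).round(4))
E
python3 -c "from h import *;rel(0,.01,.27)"
```

```text
t 0.9 tcp [ 0.1533 -0.5542  0.3033] rpy [-3.142  0.    -0.412] F [ 0.   0.4 -0.3] target [ 0.552 -0.057  0.27 ] units [ 0.555 -2.052  0.111]
carton xy -0.1703 -0.6046
```

Request:
arm_command:
  targets:
    - [0.035, -0.128, 0, 0, 0, 0]
    - [0.035, -0.128, 0, 0, 0, 0]
    - [0.035, -0.128, 0, 0, 0, 0]
    - [0.035, -0.128, 0, 0, 0, 0]
    - [0.035, -0.128, 0, 0, 0, 0]
    - [0.035, -0.128, 0, 0, 0, 0]
    - [0.035, -0.128, 0, 0, 0, 0]
    - [0.035, -0.128, 0, 0, 0, 0]

```text
t: 1.7
tool_pos: [0.3531, -0.3042, 0.3031]
eef_rot: [-3.141, 0.0, -0.409]
contact_force: [0.5, -0.7, 1.4]
grip_width: 0.0
grasp_force: 0.0
```

Request:
arm_command:
  targets:
    - [0.035, -0.128, 0, 0, 0, 0]
    - [0.035, -0.128, 0, 0, 0, 0]
    - [0.035, -0.128, 0, 0, 0, 0]
    - [0.035, -0.128, 0, 0, 0, 0]
    - [0.035, -0.128, 0, 0, 0, 0]
    - [0.035, -0.128, 0, 0, 0, 0]
    - [0.035, -0.128, 0, 0, 0, 0]
    - [0, 0, 0, 0, 0, 0]

```text
t: 2.5
tool_pos: [0.5284, -0.085, 0.3025]
eef_rot: [-3.141, 0.001, -0.405]
contact_force: [0.4, -1.0, -0.6]
grip_width: 0.0001
grasp_force: 0.0
```

```bash
python3 -c "from h import *;rel(0,.01,.145)"
```

```text
t 2.5 tcp [ 0.5284 -0.085   0.3025] rpy [-3.141e+00  1.000e-03 -4.050e-01] F [ 0.4 -1.  -0.6] target [ 0.552 -0.057  0.145] units [ 0.037 -0.117  0.525]
carton xy -0.0109 -0.0254
```

Request:
arm_command:
  targets:
    - [0.037, -0.117, 0, 0, 0, 0]
    - [0, 0, 0.08, 0, 0, 0]
    - [0, 0, 0.1, 0, 0, 0]
    - [0, 0, 0.1, 0, 0, 0]
    - [0, 0, 0.1, 0, 0, 0]
    - [0, 0, 0.08, 0, 0, 0]
    - [0, 0, 0.065, 0, 0, 0]
    - [0, 0, 0, 0, 0, 0]

```text
t: 3.3
tool_pos: [0.5494, -0.0606, 0.1432]
eef_rot: [3.141, 0.004, -0.409]
contact_force: [-0.1, 0.8, 0.4]
grip_width: 0.0001
grasp_force: 0.0
```

```bash
python3 -c "from h import *;rel(0,.105,.17)"
```

```text
t 3.3 tcp [ 0.5494 -0.0606  0.1432] rpy [ 3.141  0.004 -0.409] F [-0.1  0.8  0.4] target [0.59 0.03 0.17] units [ 0.003 -0.332 -0.09 ]
carton xy -0.0013 0.0053
```

Request:
arm_command:
  targets:
    - [0, -0.045, 0, 0, 0, 0]
    - [0, -0.045, -0.01, 0, 0, 0]
    - [0, -0.05, -0.03, 0, 0, 0]
    - [0, -0.05, -0.03, 0, 0, 0]
    - [0, -0.05, -0.02, 0, 0, 0]
    - [0, -0.05, 0, 0, 0, 0]
    - [0, -0.045, 0, 0, 0, 0]
    - [0, -0.04, 0.02, 0, 0, 0]

```text
t: 4.1
tool_pos: [0.5962, 0.044, 0.1669]
eef_rot: [-3.141, -0.001, -0.408]
contact_force: [0.2, -0.4, 1.1]
grip_width: 0.0
grasp_force: 0.4
```

```bash
python3 -c "from h import *;rel(0,.148,.135)"
```

```text
t 4.1 tcp [0.5962 0.044  0.1669] rpy [-3.141e+00 -1.000e-03 -4.080e-01] F [ 0.2 -0.4  1.1] target [0.607 0.07  0.135] units [-0.001 -0.094  0.106]
carton xy 0.0004 0.1199
```

Push outward and down, then retreat up and inward over the mouth.

Request:
arm_command:
  targets:
    - [0, -0.035, 0.025, 0, 0, 0]
    - [0, -0.03, 0.03, 0, 0, 0]
    - [0, -0.03, 0.03, 0, 0, 0]
    - [0, -0.01, 0.02, 0, 0, 0]
    - [0, 0, 0, 0, 0, 0]
    - [0, 0, -0.05, 0, 0, 0]
    - [0, 0, -0.1, 0, 0, 0]
    - [0, 0.05, -0.08, 0, 0, 0]

```text
t: 4.9
tool_pos: [0.6025, 0.0583, 0.2073]
eef_rot: [-3.141, -0.002, -0.408]
contact_force: [0.5, -0.3, -0.1]
grip_width: -0.0001
grasp_force: 0.0
```

```bash
python3 - <<'E'
from h import *
rel(0,.02,.21)
from cell import *
import cv2
b=cv2.cvtColor(read_camera("side")["pixels"],cv2.COLOR_RGB2BGR)[120:290,210:400]
cv2.imwrite("pics/s1.png",cv2.resize(b,None,fx=3,fy=3,interpolation=cv2.INTER_CUBIC))
E
```

```text
t 4.9 tcp [0.6025 0.0583 0.2073] rpy [-3.141e+00 -2.000e-03 -4.080e-01] F [ 0.5 -0.3 -0.1] target [ 0.556 -0.048  0.21 ] units [-0.001  0.385 -0.009]
carton xy 0.0005 0.1356
```

View pics/s1.png

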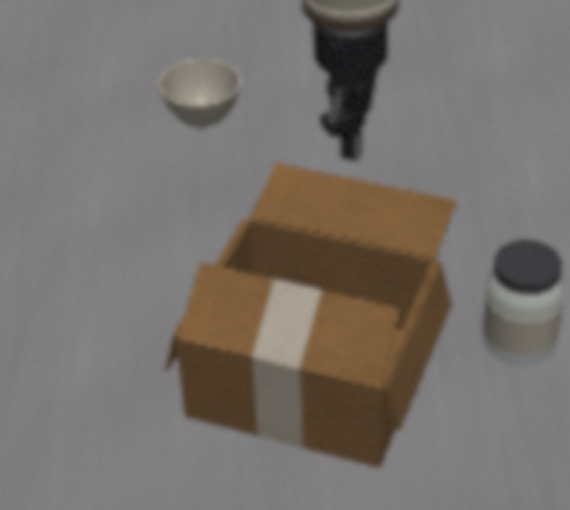

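The left flap is folded outward, with its free edge running from (278,165) to (455,203). I'll estimate its angle.

```bash
python3 - <<'E'
from h import *
c,s=np.cos(YAW),np.sin(YAW)
for a in np.arange(1.8,3.3,.1):
    o=[]
    for x in(-.107,.107):
        q=flap(1,a,x,.082);P=np.array([C[0]+c*q[0]-s*q[1],C[1]+s*q[0]+c*q[1],q[2]]);u=proj('side',P);o+=list(((u-[210,120]+.33)*3).round())
    print(a.round(1),o)
E
```

```text
1.8 [np.float64(252.0), np.float64(150.0), np.float64(443.0), np.float64(190.0)]
1.9 [np.float64(255.0), np.float64(147.0), np.float64(445.0), np.float64(187.0)]
2.0 [np.float64(257.0), np.float64(146.0), np.float64(447.0), np.float64(185.0)]
2.1 [np.float64(260.0), np.float64(144.0), np.float64(449.0), np.float64(183.0)]
2.2 [np.float64(262.0), np.float64(144.0), np.float64(450.0), np.float64(183.0)]
2.3 [np.float64(265.0), np.float64(144.0), np.float64(452.0), np.float64(183.0)]
2.4 [np.float64(267.0), np.float64(145.0), np.float64(453.0), np.float64(184.0)]
2.5 [np.float64(269.0), np.float64(147.0), np.float64(454.0), np.float64(185.0)]
2.6 [np.float64(270.0), np.float64(150.0), np.float64(455.0), np.float64(188.0)]
2.7 [np.float64(272.0), np.float64(153.0), np.float64(455.0), np.float64(191.0)]
2.8 [np.float64(273.0), np.float64(156.0), np.float64(456.0), np.float64(194.0)]
2.9 [np.float64(274.0), np.float64(161.0), np.float64(456.0), np.float64(198.0)]
3.0 [np.float64(275.0), np.float64(165.0), np.float64(456.0), np.float64(203.0)]
3.1 [np.float64(275.0), np.float64(170.0), np.float64(456.0), np.float64(208.0)]
3.2 [np.float64(276.0), np.float64(176.0), np.float64(456.0), np.float64(214.0)]
```

The left flap is at about 2.9 to 3.0 rad, well past 2.2. Next is the right flap.

Request:
arm_command:
  targets:
    - [0, 0.09, 0, 0, 0, 0]
    - [0, 0.12, 0, 0, 0, 0]
    - [0, 0.12, 0, 0, 0, 0]
    - [0, 0.07, 0.03, 0, 0, 0]
    - [0, 0, 0.1, 0, 0, 0]
    - [0, 0, 0.09, 0, 0, 0]
    - [0, 0, 0.03, 0, 0, 0]
    - [0, 0, 0, 0, 0, 0]

```text
t: 5.75
tool_pos: [0.5542, -0.0523, 0.1295]
eef_rot: [3.142, 0.001, -0.409]
contact_force: [0.6, -0.3, 1.0]
grip_width: 0.0003
grasp_force: 0.0
```

```bash
python3 -c "from h import *;rel(0,-.0165,.135)"
```

```text
t 5.75 tcp [ 0.5542 -0.0523  0.1295] rpy [ 3.142e+00  1.000e-03 -4.090e-01] F [ 0.6 -0.3  1. ] target [ 0.542 -0.081  0.135] units [ 0.001  0.104 -0.018]
carton xy -0.0001 0.0148
```

Request:
arm_command:
  targets:
    - [0, 0.06, 0, 0, 0, 0]
    - [0, 0.045, 0, 0, 0, 0]
    - [0, 0.03, -0.035, 0, 0, 0]
    - [0, 0.035, -0.035, 0, 0, 0]
    - [0, 0.045, -0.03, 0, 0, 0]
    - [0, 0.05, -0.02, 0, 0, 0]
    - [0, 0.05, -0.01, 0, 0, 0]
    - [0, 0.05, 0, 0, 0, 0]

```text
t: 6.55
tool_pos: [0.5104, -0.154, 0.1686]
eef_rot: [-3.142, -0.0, -0.409]
contact_force: [0.5, 0.8, -0.3]
grip_width: -0.0002
grasp_force: 0.4
```

```bash
python3 -c "from h import *;rel(0,-.148,.135)"
```

```text
t 6.55 tcp [ 0.5104 -0.154   0.1686] rpy [-3.142 -0.    -0.409] F [ 0.5  0.8 -0.3] target [ 0.49  -0.202  0.135] units [0.001 0.174 0.112]
carton xy -0.0003 -0.0959
```

Request:
arm_command:
  targets:
    - [0, 0.05, 0, 0, 0, 0]
    - [0, 0.045, 0.02, 0, 0, 0]
    - [0, 0.04, 0.025, 0, 0, 0]
    - [0, 0.035, 0.03, 0, 0, 0]
    - [0, 0.015, 0.035, 0, 0, 0]
    - [0, 0, 0, 0, 0, 0]
    - [0, 0, -0.08, 0, 0, 0]
    - [0, 0, -0.1, 0, 0, 0]

```text
t: 7.35
tool_pos: [0.4884, -0.2029, 0.1888]
eef_rot: [-3.141, 0.003, -0.408]
contact_force: [-0.1, -0.3, 1.0]
grip_width: 0.0001
grasp_force: 0.0
```

Request:
arm_command:
  targets:
    - [0, 0.05, -0.1, 0, 0, 0]
    - [0, 0.12, -0.1, 0, 0, 0]
    - [0, 0.15, 0, 0, 0, 0]
    - [0, 0.15, 0, 0, 0, 0]
    - [0, 0.1, 0, 0, 0, 0.04]
    - [0, 0, 0, 0, 0, 0.04]
    - [0, 0, 0, 0, 0, 0.035]
    - [0, 0, 0, 0, 0, 0]
  hand: 1

```text
t: 8.15
tool_pos: [0.421, -0.3604, 0.2492]
eef_rot: [-3.141, 0.0, -0.772]
contact_force: [0.7, 0.1, 0.5]
grip_width: 0.0854
grasp_force: 0.0
```

```bash
python3 - <<'E'
from h import *
rel(0,0,.2)
from cell import *
import cv2
t=cv2.cvtColor(read_camera("top")["pixels"],cv2.COLOR_RGB2BGR)[148:268,285:405]
b=cv2.cvtColor(read_camera("side")["pixels"],cv2.COLOR_RGB2BGR)[180:280,255:370]
b=cv2.resize(b,(400,348),interpolation=cv2.INTER_CUBIC)
b=cv2.copyMakeBorder(b,0,252,0,0,cv2.BORDER_CONSTANT)[:, :200+200]
t=cv2.resize(t,(600,600),interpolation=cv2.INTER_CUBIC)
cv2.imwrite("pics/t2.png",t);cv2.imwrite("pics/s2.png",b[:348])
E
```

```text
t 8.15 tcp [ 0.421  -0.3604  0.2492] rpy [-3.141  0.    -0.772] F [0.7 0.1 0.5] target [ 0.548 -0.066  0.2  ] units [-0.38  -1.     0.164]
carton xy -0.0008 -0.3208
```

View pics/t2.png

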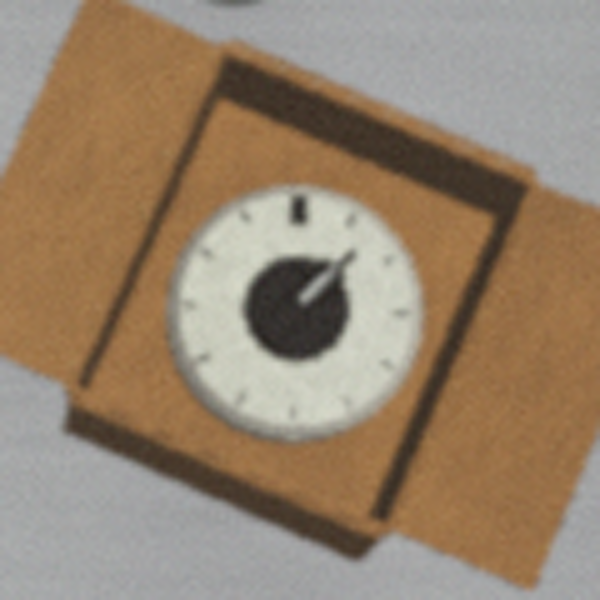

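View pics/s2.png

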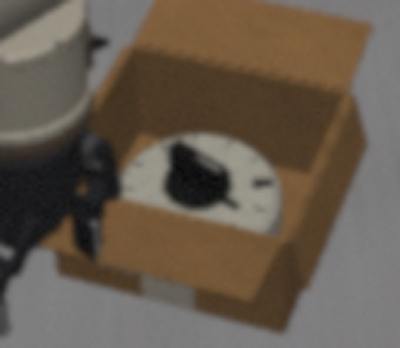

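Both flaps are folded outward, and the whole dial is visible. The dial marks are at (350,218), (390,261), (402,313), (390,366), (348,402), (242,398), (204,359), (190,304), (207,253) and (245,215). The pointer nose tip is at (352,252), and the bar's white line runs from (302,300) to (330,275).

```bash
python3 - <<'E'
from h import *
mk={1:(350,218),2:(390,261),3:(402,313),4:(390,366),5:(348,402),6:(293,412),7:(242,398),8:(204,359),9:(190,304),10:(207,253),11:(245,215)}
B=lambda u,z:back('top',tc(u),z)[:2]
P={k:B(u,.056) for k,u in mk.items()}
def res(p): return np.concatenate([p[:2]+p[2]*np.array([np.cos(p[3]-k*np.pi/6),np.sin(p[3]-k*np.pi/6)])-q for k,q in P.items()])
r=least_squares(res,[.54,-.06,.06,-.04]);p=r.x;print('dial',p,np.abs(r.fun).max())
z=B((299,210),.056);print('zero',z,np.hypot(*(z-p[:2])),np.arctan2(*(z-p[:2])[::-1]))
for zz in(.063,.075,.09):
    q=B((352,252),zz)-p[:2];print(zz,np.hypot(*q),np.arctan2(q[1],q[0]))
d=B((330,275),.095)-B((302,300),.095);print('stripe',np.arctan2(d[1],d[0]),B((302,300),.095),B((330,275),.095))
c,s=np.cos(YAW),np.sin(YAW)
for a in np.arange(2.0,3.3,.2):
    q=flap(-1,a,-.107,.082);X=np.array([C[0]+c*q[0]-s*q[1],C[1]+s*q[0]+c*q[1],q[2]]);u=proj('top',X)
    q=flap(1,a,-.107,.082);X=np.array([C[0]+c*q[0]-s*q[1],C[1]+s*q[0]+c*q[1],q[2]]);v=proj('top',X);q=flap(-1,a,.107,.082);X=np.array([C[0]+c*q[0]-s*q[1],C[1]+s*q[0]+c*q[1],q[2]]);w=proj('side',X)
    print(a.round(1),((u-[285,148]+.4)*5).round(),((w-[255,180]+.4)*3.478).round())
E
```

```text
dial [ 0.5428962  -0.06413225  0.0635153  -0.02484987] 0.0014786377427384867
zero [ 0.60257961 -0.06552844] 0.05969973997382052 -0.023389118568623687
0.063 0.04660724352483758 -0.7728845514234872
0.075 0.04448795299572985 -0.7811828569433853
0.09 0.04184363860712497 -0.7927367431858134
stripe -0.8332919918598954 [ 0.54319997 -0.06440943] [ 0.55793902 -0.08063251]
2.0 [477. 560.] [270. 208.]
2.2 [499. 571.] [264. 228.]
2.4 [517. 580.] [260. 248.]
2.6 [530. 586.] [256. 268.]
2.8 [536. 591.] [253. 287.]
3.0 [537. 593.] [251. 303.]
3.2 [532. 592.] [251. 317.]
```

Both flaps are at roughly 2.8 rad or more. The knob axis is at (0.543, -0.064), the bar points along about -0.78 rad and zero lies at -0.025 rad.

Request:
arm_command:
  targets:
    - [-0.056, -0.14, 0, 0, 0, 0.002]
    - [-0.056, -0.14, 0, 0, 0, 0]
    - [-0.056, -0.14, 0, 0, 0, 0]
    - [-0.056, -0.14, 0, 0, 0, 0]
    - [-0.056, -0.14, 0.04, 0, 0, 0]
    - [-0.056, -0.14, 0.04, 0, 0, 0]
    - [-0.056, -0.14, 0.04, 0, 0, 0]
    - [-0.005, -0.011, 0.04, 0, 0, 0]

```text
t: 9.05
tool_pos: [0.5451, -0.0602, 0.2009]
eef_rot: [-3.14, 0.0, -0.768]
contact_force: [0.0, 0.1, -0.0]
grip_width: 0.0854
grasp_force: 0.0
```

Request:
arm_command:
  targets:
    - [0, 0, 0, 0, 0, 0]
    - [0, 0, 0, 0, 0, 0]
    - [0, 0, 0, 0, 0, 0]
    - [0, 0, 0, 0, 0, 0]
    - [0, 0, 0, 0, 0, 0]
    - [0, 0, 0, 0, 0, 0]
    - [0, 0, 0, 0, 0, 0]
    - [0, 0, 0, 0, 0, 0]

```text
t: 9.85
tool_pos: [0.5439, -0.0649, 0.2013]
eef_rot: [-3.141, 0.0, -0.777]
contact_force: [-0.2, 0.2, 0.4]
grip_width: 0.0852
grasp_force: 0.0
```

```bash
python3 - <<'E'
from h import *
d=np.array([.543,-.064])-C;c,s=np.cos(YAW),np.sin(YAW)
rel(c*d[0]+s*d[1],-s*d[0]+c*d[1],.07)
E
```

```text
t 9.85 tcp [ 0.5439 -0.0649  0.2013] rpy [-3.141  0.    -0.777] F [-0.2  0.2  0.4] target [ 0.543 -0.064  0.07 ] units [-0.004  0.     0.438]
carton xy -0.0046 -0.0008
```

Request:
arm_command:
  targets:
    - [-0.004, 0, 0.08, 0, 0, 0]
    - [0, 0, 0.08, 0, 0, 0]
    - [0, 0, 0.08, 0, 0, 0]
    - [0, 0, 0.07, 0, 0, 0]
    - [0, 0, 0.06, 0, 0, 0]
    - [0, 0, 0.04, 0, 0, 0]
    - [0, 0, 0.025, 0, 0, 0]
    - [0, 0, 0, 0, 0, 0]

```text
t: 10.65
tool_pos: [0.5429, -0.0639, 0.0703]
eef_rot: [3.141, 0.001, -0.776]
contact_force: [-0.1, 0.7, 0.3]
grip_width: 0.0852
grasp_force: 0.0
```

Request:
arm_command:
  targets:
    - [0, 0, 0, 0, 0, 0]
    - [0, 0, 0, 0, 0, 0]
    - [0, 0, 0, 0, 0, 0]
    - [0, 0, 0, 0, 0, 0]
    - [0, 0, 0, 0, 0, 0]
    - [0, 0, 0, 0, 0, 0]
    - [0, 0, 0, 0, 0, 0]
    - [0, 0, 0, 0, 0, 0]
  hand: -1

```text
t: 11.45
tool_pos: [0.5437, -0.0635, 0.0714]
eef_rot: [-3.14, -0.001, -0.776]
contact_force: [3.3, 5.3, 3.7]
grip_width: 0.0147
grasp_force: 60.5
```

Request:
arm_command:
  targets:
    - [0, 0, 0, 0, 0, -0.03]
    - [0, 0, 0, 0, 0, -0.035]
    - [0, 0, 0, 0, 0, -0.035]
    - [0, 0, 0, 0, 0, -0.035]
    - [0, 0, 0, 0, 0, -0.035]
    - [0, 0, 0, 0, 0, -0.035]
    - [0, 0, 0, 0, 0, -0.034]
    - [0, 0, 0, 0, 0, 0]

```text
t: 12.25
tool_pos: [0.5439, -0.063, 0.0714]
eef_rot: [-3.14, -0.002, -0.021]
contact_force: [5.4, 9.8, 2.6]
grip_width: 0.015
grasp_force: 60.3
```

Request:
arm_command:
  targets:
    - [0, 0, 0, 0, 0, 0]
    - [0, 0, 0, 0, 0, 0]
    - [0, 0, 0, 0, 0, 0]
    - [0, 0, 0, 0, 0, 0]
    - [0, 0, 0, 0, 0, 0]
    - [0, 0, 0, 0, 0, 0]
    - [0, 0, 0, 0, 0, 0]
    - [0, 0, 0, 0, 0, 0]

```text
t: 13.05
tool_pos: [0.544, -0.063, 0.0714]
eef_rot: [-3.14, -0.002, -0.025]
contact_force: [6.4, 8.9, 3.9]
grip_width: 0.0147
grasp_force: 60.3
```

Open, rise, and move aside so I can look.

Request:
arm_command:
  targets:
    - [0, 0, 0, 0, 0, 0]
    - [0, 0, 0, 0, 0, 0]
    - [0, 0, 0, 0, 0, 0]
    - [0, 0, 0, 0, 0, 0]
    - [0, 0, 0, 0, 0, 0]
    - [0, 0, 0, 0, 0, 0]
    - [0, 0, 0, 0, 0, 0]
    - [0, 0, 0, 0, 0, 0]
  hand: 1

```text
t: 13.85
tool_pos: [0.5431, -0.064, 0.0708]
eef_rot: [-3.142, 0.0, -0.026]
contact_force: [-0.5, 0.2, 0.6]
grip_width: 0.0851
grasp_force: 0.0
```

Request:
arm_command:
  targets:
    - [0, 0, -0.06, 0, 0, 0]
    - [0, 0, -0.1, 0, 0, 0]
    - [0, 0, -0.12, 0, 0, 0]
    - [0, 0, -0.12, 0, 0, 0]
    - [0, 0, -0.12, 0, 0, 0]
    - [0, 0, -0.12, 0, 0, 0]
    - [0, 0.1, 0, 0, 0, 0]
    - [0, 0.15, 0, 0, 0, 0]

```text
t: 14.65
tool_pos: [0.5416, -0.1384, 0.2643]
eef_rot: [3.141, -0.003, -0.022]
contact_force: [0.6, -1.0, 0.1]
grip_width: 0.0854
grasp_force: 0.0
```

Request:
arm_command:
  targets:
    - [0, 0.15, 0, 0, 0, 0]
    - [0, 0.15, 0, 0, 0, 0]
    - [0, 0.15, 0, 0, 0, 0]
    - [0, 0.15, 0, 0, 0, 0]
    - [0, 0.1, 0, 0, 0, 0]
    - [0, 0, 0, 0, 0, 0]
    - [0, 0, 0, 0, 0, 0]
    - [0, 0, 0, 0, 0, 0]

```text
t: 15.45
tool_pos: [0.536, -0.3481, 0.2629]
eef_rot: [-3.141, -0.0, -0.025]
contact_force: [-0.0, 0.3, -0.1]
grip_width: 0.0856
grasp_force: 0.0
```

```bash
python3 - <<'E'
from cell import *
import cv2
t=cv2.cvtColor(read_camera("top")["pixels"],cv2.COLOR_RGB2BGR)[148:268,285:405]
cv2.imwrite("pics/t3.png",cv2.resize(t,(600,600),interpolation=cv2.INTER_CUBIC))
E
```

```text
(no output)
```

View pics/t3.png

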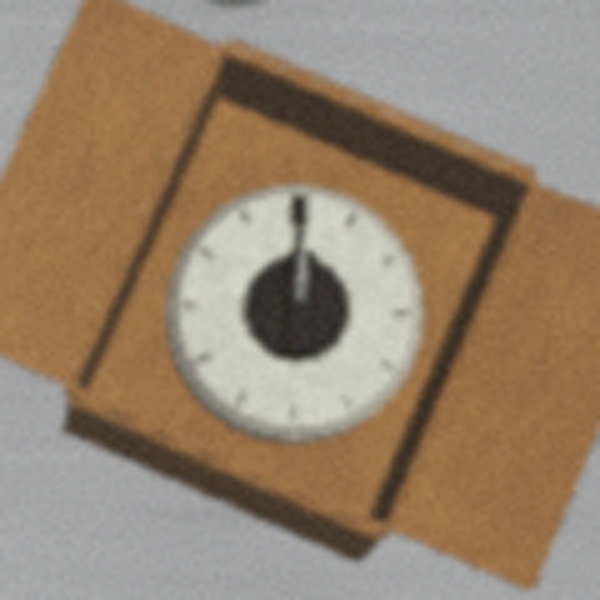

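The pointer nose, around (300,230), runs straight into the zero mark at (299,210), within about 0.03 rad. Both flaps are still back and the arm is clear, so I'm handing in.

```bash
python3 -c "
from cell import *
print(sign_off())"
```

```text
the job is handed in; nothing more can be done
None
```

I handed the job in at about 15.5 s: both flaps are folded back to roughly 2.8 rad or more, the pointer is at the zero mark to within about 0.03 rad by camera, the gripper is open and clear, and the arm's path stayed well clear of the mug, jar, bowl and spoon; no verdict was returned.

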